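# Reset the pitch reference in the slide-top box

### The arm

A 7-joint arm with a two-finger parallel gripper is mounted at the origin on the work surface. World frame = base frame: x ahead of the robot, y to its left, z up, the work surface at z = 0. Lengths are in m, angles in rad, forces in N, time in s.
With the tool pointing down it reaches from about 0.4 to 0.85 m from the base axis. Payload 10.4 kg.
Tool frame: the origin (TCP) lies at the very end of the fingers, on their centre line; the grasp point (between the pads) lies 19 mm behind it; x points along the fingers, z is the direction in which the jaws open and shut, and the axes are right-handed (so a half turn about x gives the same grasp; the last joint's range is limited). The gripper opens to 87 mm and grips with 3 to 60 N. Pads are 19 mm wide; open, the fingers measure 117 mm over their backs; the gripper's body (75 mm by 190 mm) begins 51 mm behind the grasp point.
Start: joints at [-1.216, 0.332, -0.065, 1.46, 0.022, 1.35, -0.088], TCP at [0.231, 0.581, 0.223] pointing down, gripper open.
Joint ranges: [-2.6, 2.6], [-0.5, 2.12], [-1.47, 1.34], [0.16, 2.42], [-1.27, 4.41], [0.06, 2.06], [-2.6, 2.6]. Speed limits (rad/s): [2.22, 2.22, 2.79, 2.79, 3.14, 3.14, 3.14].

### API

Orientations are given as a unit quaternion [w, x, y, z].
In Python, from cell import manip, imaging gives the robot as it stands.
- The arm moves only by the tool jog_arm, never from a script. Its argument "targets" is a list that holds one entry, the list of rows, each a list of 7 numbers: the shift along the tool's x, y, z in cm, then the turn, a rotation vector about the tool's x, y, z in rad, then the opening, from 0 (shut) to 1 (fully open). A call has 1 to 5 rows; each row is the pose to reach, as a shift and turn from the pose measured when the call began, along the tool's axes at that moment; what a row does not reach only later rows make up. A row lasts 1/8 s, in which the tool goes at most 62.5 mm and 10.7 degrees, less where a joint would pass 70% of its speed; a pose out of reach is approached as far as the arm can. A call with a gripper value outside its range is refused whole. The fingers move at their own pace and stop on an object; "grip_force" is the grip in N (left out, the last holds). Time passes only in rows, so rows that repeat a pose let the fingers close. It gives the time, the measured TCP pose, the force and the opening at its end, in the units of the state.
- manip.state(): the state, without advancing time (a new reading comes with each control period).
- imaging.camera(name): name is "scene" or "side" or "wrist"; returns a dict with "color" (480x640x3 uint8, red, green, blue), "intrinsics" (3x3 intrinsics, pixels), "world_from_camera" (4x4, takes a point from camera to world coordinates). Camera axes: x right, y up, looking along -z (the intrinsics and any distortion apply to the point x, -y, -z); pixel columns grow to the right and rows downward; lengths in m; the calibration is good to about 2 mm. A picture is of the moment at which its call begins. There is no depth.
- manip.sign_off(): hands the job in, once; it reports no verdict.
The state is a dict: "time": time; "qpos": joint angles; "dq": joint speeds; "tau": joint torques, N m; "tcp_pos": TCP position; "orientation": TCP orientation; "ft_force": force on the tool from outside, world axes, zero at the start; "moment": the same for the moment, N m; "opening": opening from 0.0 (shut) to 1.0 (fully open).
Only numpy, scipy, OpenCV 4.12 (cv2) and the standard library are available. Lean on these libraries where they do the work, as an engineer would, in place of code of your own. Each camera call takes 0.05 s, during which the arm holds its last target.

### The job

The stall's electronic pitch reference is built into the wooden slide-top box: with a fingertip, push the lid open by its finger groove, press the sunken reset key in the round well all the way down and let it come up again, then push the lid fully home. Do not press the key in the square well. Lift nothing, and leave the box, the cup, the tuning fork case and the dividers standing where they are.

Things in the scene. Friction and masses are not known exactly. Their poses are not given: they have to be found in the camera images.
- box: Loose wooden slide-top box, 2 to 3 kg, 160 (x) by 280 (y) by 71 mm high; origin: centre of its underside, z up. Walls 8 mm. The lid opens towards +y. Under it a grey deck, top at z = 53 mm, has two wells side by side near the -y end: round at x = -36, y = -85 mm, square at x = +36, y = -85 mm. Slides on the counter if pushed with more than about 10 N.
- lid (a joint): How far the dark wooden lid has slid towards the box's +y (m): 0 fully home against the -y end wall, 0.12 fully open; may start up to 0.025 ajar. Slides at about 2 N, stays where left, cannot come off. 142 by 271 by 14 mm, top at z = 70 mm in the box frame; its -y end is at y = -131 mm when home, so both wells are uncovered from about 0.07 on.
- lid_groove (a point): Centre of the floor of the finger groove sunk in the lid: 46 mm wide along the box's y, 84 mm long across (x), 11 mm deep, upright walls; floor at z = 59 mm in the box frame, y = -45 mm plus the lid's opening. A fingertip in it pushes its +y wall to open the lid, its -y wall to close it. Axes as the box.
- reset_key_top (a point): Centre of the top of the reset key, a round white key 36 mm across in the round well, 46 mm across, upright walls. At rest the key's top is 14 mm below the deck and 32 mm below the box's rim (z = 39 mm in the box frame). Moves down with the key. Axes as the box.
- reset_key (a joint): How far the reset key is pressed (m): 0 at rest, 0.005 all the way down. Spring: starts to move at 2 N, all the way down at 4.5 N, springs back when released.
- other_key_top (a point): Centre of the top face of the other key, a square white key 32 mm wide in the square well, 42 mm wide; same depth as the reset key. Not to be pressed.
- other_key (a joint): How far the square key is pressed (m): 0 at rest, 0.005 all the way down.
- cup: Loose terracotta cup, 72 mm across the rim, 75 mm high; origin at the centre of its underside. Stands near the box.
- fork_case: Loose chrome tuning fork case, 140 (x) by 46 (y) by 24 mm high; origin at the centre of its underside. Lies near the box.
- dividers: Loose pair of chrome dividers lying flat, 146 mm long along its x, 55 mm wide at the points (+x), 12 mm high at the hinge (-x); origin on the counter near its middle. Lies near the box.

How it is judged:
By the outcome, as a careful person would: the job done as asked, in the order asked, and still so for the second after the job is handed in, with the robot touching nothing.
It also fails if it takes over 59 s, if anything falls off the work surface, if the arm or the gripper's body presses on something with over 40 N, if the wrist force passes 120 N, or if a joint passes its speed limit or range.

## Working session

There is one attempt and no reset: what is moved stays moved. The work goes in short steps, Python scripts to look and compute and a tool call to move; the robot and the scene stay as the last step left them, time stands still between calls to the robot, and variables do not carry over. Pictures are saved under pics/ and viewed, and the job is handed in when it is done.

Besides the shell and the picture viewer there is one more tool, called after ">>>" by a JSON object that holds its "name" and its "arguments". jog_arm: Moves the arm, as the interface text tells. Its arguments: {"type":"object","properties":{"targets":{"type":"array","items":{"type":"array","items":{"type":"array","items":{"type":"number"}}}},"grip_force":{"type":"number"}},"required":["targets"]}

```bash
ls; mkdir -p pics; python3 - <<'E'
from cell import manip, imaging
import cv2
print(manip.state())
for n in("scene","side","wrist"):
    c=imaging.camera(n); cv2.imwrite(f"pics/{n}0.png",c["color"][:,:,::-1]); print(n,c["intrinsics"].tolist(),c["world_from_camera"].round(4).tolist(), [k for k in c])
E
```

```text
pics
{'time': 0.0, 'qpos': array([-1.2155981 ,  0.33286022, -0.06468366,  1.4609524 ,  0.02159186,
        1.34989868, -0.08848861]), 'dq': array([ 0.0009929 , -0.00055365,  0.00130549,  0.00018933,  0.00067514,
        0.00034683, -0.00133848]), 'tau': array([-1.11125823e-04, -6.23265767e+01,  2.47087033e-02, -3.89893591e+01,
       -6.12807018e-02,  4.00554284e-02,  1.67671706e-04]), 'tcp_pos': array([0.23041442, 0.5805546 , 0.22175588]), 'orientation': array([ 0.58458821, -0.39752256,  0.58539464,  0.39692008]), 'ft_force': array([-0.33101709, -0.44689749, -0.57142327]), 'moment': array([0.03605064, 0.01963015, 0.0132812 ]), 'opening': 0.9961876227300838}
scene [[479.59735397861766, 0.0, 326.6713179087323], [0.0, 479.59735397861766, 242.6244333346406], [0.0, 0.0, 1.0]] [[-0.7012, -0.3691, 0.61, 1.0486], [0.7129, -0.3781, 0.5907, 0.3963], [0.0126, 0.849, 0.5282, 0.477], [0.0, 0.0, 0.0, 1.0]] ['color', 'intrinsics', 'world_from_camera']
side [[556.9179035655898, 0.0, 330.13246721970614], [0.0, 556.9179035655898, 235.93271830211148], [0.0, 0.0, 1.0]] [[-0.9517, 0.2063, -0.2272, 0.398], [-0.3069, -0.6343, 0.7096, 0.5805], [0.0023, 0.7451, 0.667, 0.6438], [0.0, 0.0, 0.0, 1.0]] ['color', 'intrinsics', 'world_from_camera']
wrist [[425.7115928121055, 0.0, 310.9561224353876], [0.0, 425.7115928121055, 240.93468136599444], [0.0, 0.0, 1.0]] [[0.3691, -0.894, -0.254, 0.16], [0.9294, 0.3548, 0.1016, 0.6087], [-0.0007, -0.2736, 0.9618, 0.3837], [0.0, 0.0, 0.0, 1.0]] ['color', 'intrinsics', 'world_from_camera']
```

View pics/scene0.png

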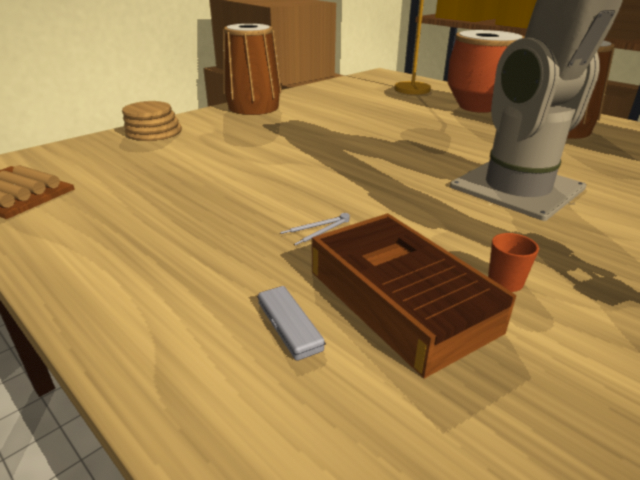

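View pics/side0.png

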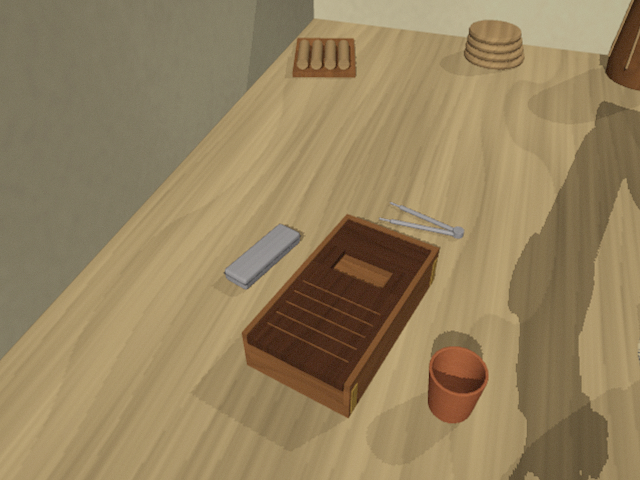

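View pics/wrist0.png

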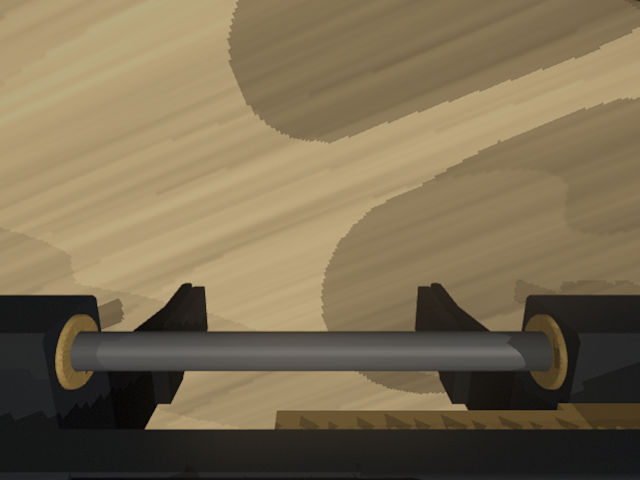

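```bash
python3 - <<'E'
import cv2
a=cv2.imread("pics/scene0.png")[200:390,290:530]; cv2.imwrite("pics/sz.png",cv2.resize(a,None,fx=3.2,fy=3.15,interpolation=cv2.INTER_CUBIC))
a=cv2.imread("pics/side0.png")[205:420,220:490]; cv2.imwrite("pics/dz.png",cv2.resize(a,None,fx=2.8,fy=2.8,interpolation=cv2.INTER_CUBIC)[:600])
E
```

```text
(no output)
```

View pics/sz.png

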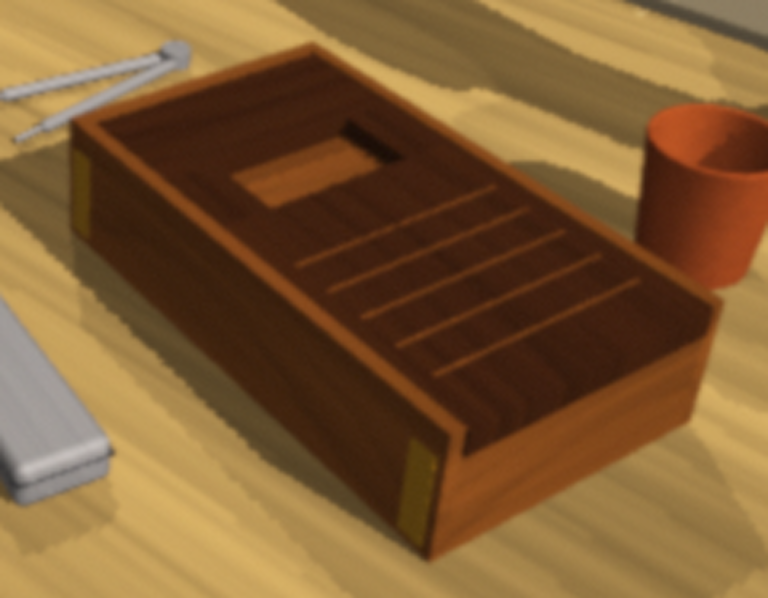

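View pics/dz.png

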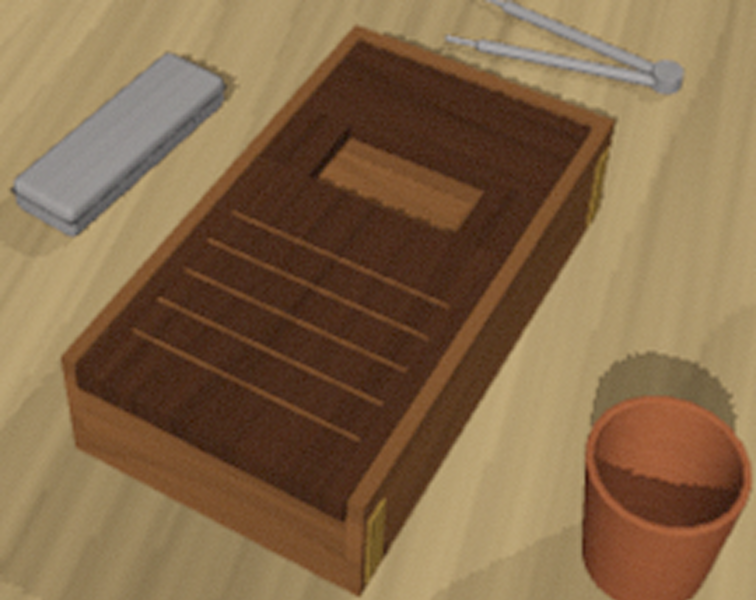

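```bash
cat > h.py <<'E'
import numpy as np
from cell import manip, imaging
import json
def proj(c,P):
    K=np.array(c["intrinsics"]);T=np.linalg.inv(np.array(c["world_from_camera"]))
    p=np.atleast_2d(P)@T[:3,:3].T+T[:3,3]; p=p*[1,-1,-1]; q=p@K.T; return q[:,:2]/q[:,2:]
def R(a): return np.array([[np.cos(a),-np.sin(a),0],[np.sin(a),np.cos(a),0],[0,0,1]])
E
python3 - <<'E'
from h import *
from scipy.optimize import least_squares
cs={n:imaging.camera(n) for n in("scene","side")}
S=[((80,-140,71),(72,123)),((-80,-140,71),(314,44)),((-80,140,71),(720,298)),((80,140,71),(450,437)),((80,-140,0),(72,236)),((80,140,0),(429,560)),((-80,140,0),(690,420))]
D=[((80,-140,71),(357,27)),((-80,-140,71),(612,120)),((80,140,71),(64,360)),((-80,140,71),(364,512)),((80,140,0),(77,447)),((-80,140,0),(362,595))]
B={n:np.array([a for a,_ in L])/1000 for n,L in(("scene",S),("side",D))}
U={"scene":np.array([u for _,u in S])/[3.2,3.15]+[290,200],"side":np.array([u for _,u in D])/2.8+[220,205]}
def f(p,w=cs): return np.concatenate([(proj(cs[n],B[n]@R(p[2]).T+[p[0],p[1],0])-U[n]).ravel() for n in w])
for w in (["scene"],["side"],["scene","side"]):
  for a0 in (0,1.57,3.14,-1.57):
    r=least_squares(f,[.5,.2,a0],args=(w,),loss="soft_l1")
    if r.cost<200: print(w,r.x,r.cost); print(f(r.x,w).reshape(-1,2).round(1).tolist())
p=r.x if r.cost<200 else None
best=min((least_squares(f,[.5,.2,a0],loss="soft_l1") for a0 in(0,1.57,3.14,-1.57)),key=lambda r:r.cost); p=best.x
print(p)
# groove opening
G=[((42,-68,59),(350,138)),((-42,-68,59),(483,190)),((-42,-22,70),(455,230)),((42,-22,70),(318,178))]
gu=np.array([u for _,u in G])/2.8+[220,205]
for (b,_),u in zip(G,gu):
  o=least_squares(lambda o:(proj(cs["side"],(np.array(b)/1000+[0,o[0],0])@R(p[2]).T+[p[0],p[1],0])[0]-u),[0.]); print("open",o.x,o.cost)
json.dump(list(p),open("box.json","w"))
E
```

```text
['scene'] [ 0.53735711  0.06643318 -0.21980563] 6.867648846062373
[[-1.1, -2.2], [-0.3, -1.5], [1.9, 0.4], [0.3, -0.6], [-0.9, -2.6], [-0.1, 1.1], [0.4, 0.4]]
['scene'] [ 0.53735711  0.06643318 -0.21980563] 6.867648846062422
[[-1.1, -2.2], [-0.3, -1.5], [1.9, 0.4], [0.3, -0.6], [-0.9, -2.6], [-0.1, 1.1], [0.4, 0.4]]
['scene'] [ 0.53735711  0.06643318 -0.21980565] 6.867648846069352
[[-1.1, -2.2], [-0.3, -1.5], [1.9, 0.4], [0.3, -0.6], [-0.9, -2.6], [-0.1, 1.1], [0.4, 0.4]]
['scene'] [ 0.53735711  0.06643318 -0.21980563] 6.867648846062386
[[-1.1, -2.2], [-0.3, -1.5], [1.9, 0.4], [0.3, -0.6], [-0.9, -2.6], [-0.1, 1.1], [0.4, 0.4]]
['side'] [ 0.53567951  0.06508986 -0.2164403 ] 3.1085653599597034
[[-0.5, -1.0], [1.4, 0.0], [-0.9, -0.8], [0.7, -0.6], [-0.2, 0.6], [-0.1, 1.3]]
['side'] [ 0.53567951  0.06508986 -0.2164403 ] 3.1085653599597327
[[-0.5, -1.0], [1.4, 0.0], [-0.9, -0.8], [0.7, -0.6], [-0.2, 0.6], [-0.1, 1.3]]
['side'] [ 0.53567951  0.06508986 -0.2164403 ] 3.108565359959829
[[-0.5, -1.0], [1.4, 0.0], [-0.9, -0.8], [0.7, -0.6], [-0.2, 0.6], [-0.1, 1.3]]
['scene', 'side'] [ 0.53602
[... 202 characters left out ...]
0.6], [-0.7, 1.5]]
['scene', 'side'] [ 0.53602483  0.06554397 -0.21818944] 11.579456066987952
[[-1.0, -2.6], [-0.4, -1.9], [1.7, -0.4], [0.5, -1.5], [-0.8, -3.0], [0.1, 0.2], [0.3, -0.5], [-0.6, -0.9], [1.2, 0.3], [-1.4, -0.7], [0.1, -0.4], [-0.7, 0.6], [-0.7, 1.5]]
['scene', 'side'] [ 0.53602483  0.06554397 -0.21818944] 11.57945606698745
[[-1.0, -2.6], [-0.4, -1.9], [1.7, -0.4], [0.5, -1.5], [-0.8, -3.0], [0.1, 0.2], [0.3, -0.5], [-0.6, -0.9], [1.2, 0.3], [-1.4, -0.7], [0.1, -0.4], [-0.7, 0.6], [-0.7, 1.5]]
[ 0.53602483  0.06554397 -0.21818944]
open [0.00126343] 0.024755739290149365
open [0.00161316] 5.534768032427508
open [-0.0029757] 0.2997451183387557
open [-0.00203179] 5.556902809521741
```

```bash
cat >> h.py <<'E'
from scipy.spatial.transform import Rotation as Ro
box=json.load(open("box.json"))
def st():
    s=manip.state(); q=s["orientation"]; return s,np.array(s["tcp_pos"]),Ro.from_quat([q[1],q[2],q[3],q[0]])
def b2w(b): return R(box[2])@(np.array(b)/1000)+[box[0],box[1],0]
def w2b(w): return R(box[2]).T@(np.array(w)-[box[0],box[1],0])*1000
def rel(b,sg=1):
    s,p,r=st(); d=r.inv().apply(b2w(b)-p)*100
    A=R(box[2]); M=np.column_stack([[0,0,-1],sg*A[:,1],sg*A[:,0]])
    return d.round(2),(r.inv()*Ro.from_matrix(M)).as_rotvec().round(3)
def info():
    s,p,r=st(); print("t",round(s["time"],2),"box-frame tcp",w2b(p).round(1),"F(box)",(R(box[2]).T@s["ft_force"]).round(1),"open",round(s["opening"],2),"q7",s["qpos"].round(2))
E
python3 - <<'E'
from h import *
info()
for sg in(1,-1): print(sg,rel((0,-45,150),sg))
E
```

```text
t 0.25 box-frame tcp [-409.8  436.9  222.2] F(box) [0.3 0.6 0.5] open 1.0 q7 [-1.22  0.33 -0.06  1.46  0.02  1.35 -0.09]
1 (array([  7.25, -48.12, -41.06]), array([ 1.411e+00, -1.000e-03,  0.000e+00]))
-1 (array([  7.25, -48.12, -41.06]), array([-1.73e+00, -0.00e+00, -1.00e-03]))
```

>>> {"name": "jog_arm", "arguments": {"targets": [[[2,-48.1,-41.1,1.411,0,0,0],[2,-48.1,-41.1,1.411,0,0,0],[2,-48.1,-41.1,1.411,0,0,0],[2,-48.1,-41.1,1.411,0,0,0],[2,-48.1,-41.1,1.411,0,0,0]]], "grip_force": 20}}

```text
time: 0.88
tcp_pos: [0.377, 0.3028, 0.2127]
orientation: [0.702, -0.088, 0.702, 0.088]
ft_force: [0.5, 0.7, 0.1]
opening: 0.518
```

```bash
python3 -c "
from h import *
info(); print(rel((0,-45,140)))"
```

```text
t 0.88 box-frame tcp [-206.6  197.2  212.7] F(box) [0.3 0.8 0.1] open 0.52 q7 [-0.96  0.02  0.19  1.85 -0.    1.28 -0.52]
(array([  7.27, -30.94,   7.52]), array([ 0.468,  0.   , -0.   ]))
```

>>> {"name": "jog_arm", "arguments": {"targets": [[[7.2,-30.9,7.5,0.468,0,0,0],[7.2,-30.9,7.5,0.468,0,0,0],[7.2,-30.9,7.5,0.468,0,0,0],[7.2,-30.9,7.5,0.468,0,0,0],[7.2,-30.9,7.5,0.468,0,0,0]]]}}

```text
time: 1.5
tcp_pos: [0.5196, 0.0336, 0.144]
orientation: [0.703, 0.077, 0.703, -0.077]
ft_force: [0.4, 2.0, -0.8]
opening: 0.017
```

```bash
python3 -c "
from h import *
info(); print(rel((0,-45,110)))"
```

```text
t 1.5 box-frame tcp [ -9.1 -34.8 144. ] F(box) [-0.   2.  -0.8] open 0.02 q7 [-0.61  0.17  0.5   1.86 -0.09  1.13 -0.29]
(array([ 3.4 , -1.03,  0.91]), array([-0.   ,  0.001, -0.001]))
```

>>> {"name": "jog_arm", "arguments": {"targets": [[[3.4,-1.0,0.9,0,0,0,0],[3.4,-1.0,0.9,0,0,0,0],[3.4,-1.0,0.9,0,0,0,0]]]}}

```text
time: 1.88
tcp_pos: [0.5264, 0.0231, 0.1108]
orientation: [0.703, 0.077, 0.703, -0.076]
ft_force: [0.5, 0.7, -0.7]
opening: 0.006
```

```bash
python3 -c "
from h import *
import cv2
for n in('side','wrist','scene'):
  c=imaging.camera(n); a=c['color'][:,:,::-1].copy()
  cv2.imwrite('pics/%s1.png'%n,a)
info(); print(rel((0,-45,62)))"
```

```text
t 2.02 box-frame tcp [ 1.000e-01 -4.330e+01  1.112e+02] F(box) [-0.3 -0.2 -0.5] open 0.0 q7 [-0.58  0.22  0.51  1.88 -0.12  1.07 -0.24]
(array([ 4.92, -0.18, -0.02]), array([ 0.002,  0.002, -0.002]))
```

View pics/side1.png

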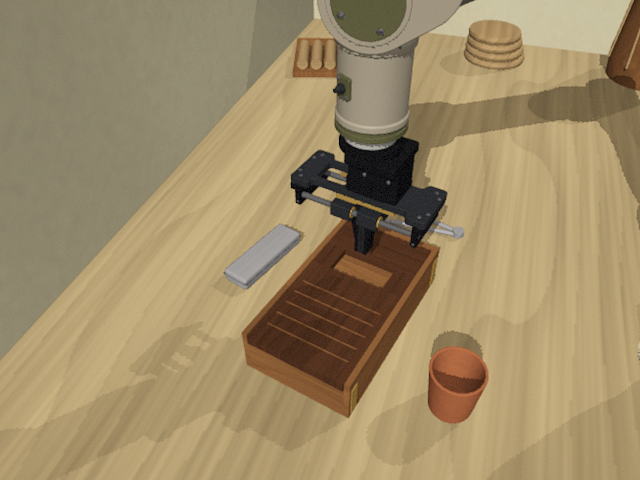

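View pics/wrist1.png

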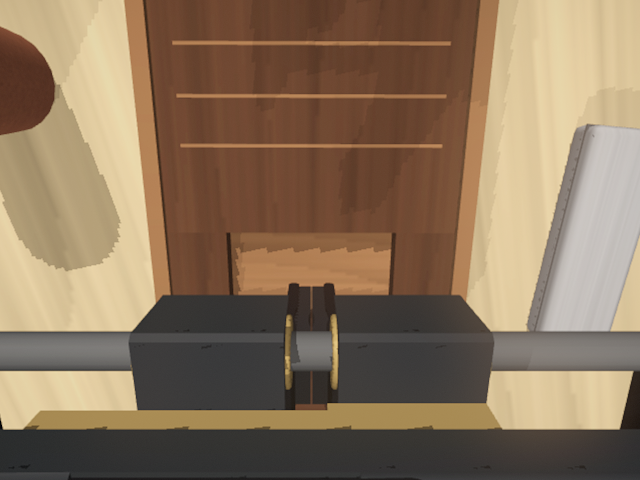

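View pics/scene1.png

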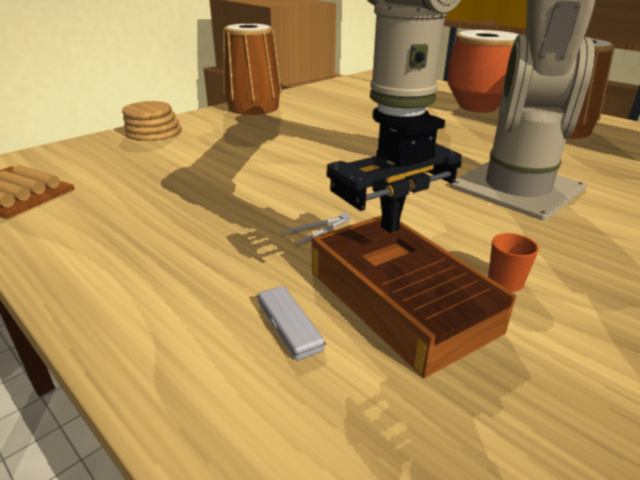

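```bash
python3 -c "
from h import *
c=imaging.camera('wrist')
for b in((42,-22,70),(-42,-22,70),(80,0,71),(-80,0,71),(0,-22,59)): print(b,proj(c,b2w(b)).round(1))
"
```

```text
(42, -22, 70) [[397.4 233.4]]
(-42, -22, 70) [[227.2 233.2]]
(80, 0, 71) [[479.9 189.4]]
(-80, 0, 71) [[144.6 189. ]]
(0, -22, 59) [[312.2 227.9]]
```

>>> {"name": "jog_arm", "arguments": {"targets": [[[1.5,-0.2,0,0,0,0,0],[3,-0.2,0,0,0,0,0],[4,-0.2,0,0,0,0,0],[4.8,-0.2,0,0,0,0,0],[4.8,-0.2,0,0,0,0,0]]]}}

```text
time: 2.7
tcp_pos: [0.526, 0.021, 0.0624]
orientation: [0.703, 0.077, 0.702, -0.076]
ft_force: [0.0, 0.0, 0.1]
opening: 0.008
```

```bash
python3 -c "
from h import *
info(); print(rel((0,75,63)))"
```

```text
t 2.7 box-frame tcp [ -0.2 -45.7  62.4] F(box) [0.  0.  0.1] open 0.01 q7 [-0.56  0.29  0.49  1.92 -0.17  0.97 -0.2 ]
(array([-0.05, 12.07,  0.03]), array([ 0.001,  0.001, -0.001]))
```

>>> {"name": "jog_arm", "arguments": {"targets": [[[0,0.8,0,0,0,0,0],[0,1.4,0,0,0,0,0],[0,2.2,0,0,0,0,0],[0,3.2,0,0,0,0,0],[0,4.2,0,0,0,0,0]]]}}

```text
time: 3.32
tcp_pos: [0.5354, 0.0628, 0.0626]
orientation: [0.704, 0.077, 0.702, -0.076]
ft_force: [0.5, -1.0, 1.2]
opening: 0.01
```

```bash
python3 -c "
from h import *
info(); print(rel((0,75,63)))"
```

```text
t 3.33 box-frame tcp [-0.  -2.8 62.6] F(box) [ 0.7 -0.9  1.2] open 0.01 q7 [-0.61  0.31  0.47  1.89 -0.17  0.98 -0.28]
(array([-0.03,  7.78,  0.01]), array([ 0.002,  0.002, -0.002]))
```

>>> {"name": "jog_arm", "arguments": {"targets": [[[0,1.0,0,0,0,0,0],[0,2.1,0,0,0,0,0],[0,3.2,0,0,0,0,0],[0,4.3,0,0,0,0,0],[0,5.3,0,0,0,0,0]]]}}

```text
time: 3.95
tcp_pos: [0.547, 0.1152, 0.0626]
orientation: [0.704, 0.077, 0.702, -0.076]
ft_force: [1.1, -2.1, 0.6]
opening: 0.004
```

>>> {"name": "jog_arm", "arguments": {"targets": [[[0,1.0,0,0,0,0,0],[0,1.8,0,0,0,0,0],[0,2.2,0,0,0,0,0],[0,2.2,0,0,0,0,0]]]}}

```text
time: 4.45
tcp_pos: [0.5515, 0.1372, 0.0626]
orientation: [0.704, 0.077, 0.702, -0.076]
ft_force: [-0.2, 0.3, -0.1]
opening: 0.007
```

```bash
python3 -c "
from h import *
import cv2
for n in('side','wrist'):
  c=imaging.camera(n); a=c['color'][:,:,::-1].copy()
  cv2.imwrite('pics/%s2.png'%n,a)
info(); print(rel((0,75,63)))"
```

```text
t 4.55 box-frame tcp [-0.4 73.  62.6] F(box) [-0.4 -0.1 -0.3] open 0.01 q7 [-0.69  0.37  0.44  1.81 -0.18  1.   -0.39]
(array([-0.04,  0.2 ,  0.04]), array([ 0.002,  0.001, -0.002]))
```

View pics/side2.png

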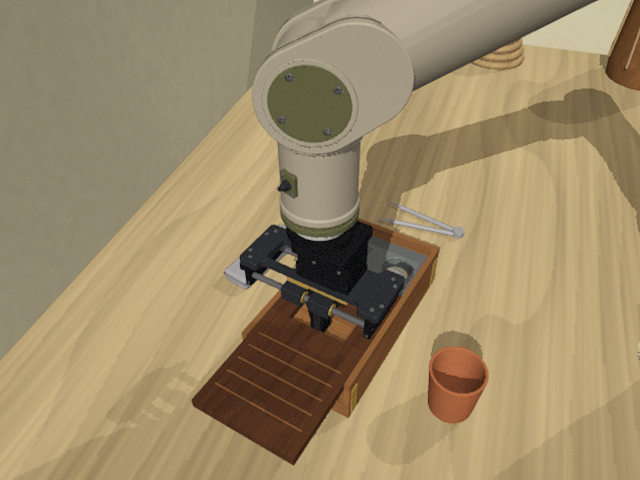

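>>> {"name": "jog_arm", "arguments": {"targets": [[[-2.5,-0.4,0,0,0,0,0],[-5,-0.4,0,0,0,0,0],[-5,-5,-1.5,0,0,0,0],[-5,-10,-3.5,0,0,0,0],[-5,-15,-3.5,0,0,0,0]]]}}

```text
time: 5.18
tcp_pos: [0.4833, -0.0031, 0.1123]
orientation: [0.703, 0.077, 0.703, -0.075]
ft_force: [0.7, -0.1, 0.1]
opening: 0.007
```

```bash
python3 -c "
from h import *
info(); print(rel((-36,-85,110)))"
```

```text
t 5.17 box-frame tcp [-36.6 -78.4 112.3] F(box) [0.7 0.  0.1] open 0.01 q7 [-0.59  0.12  0.54  1.99 -0.07  1.06 -0.24]
(array([ 0.22, -0.66,  0.06]), array([ 0.003,  0.001, -0.003]))
```

>>> {"name": "jog_arm", "arguments": {"targets": [[[0.2,-3,0,0,0,0,0],[0.2,-7,0,0,0,0,0],[0.2,-7,0,0,0,0,0],[0.2,-7,0,0,0,0,0]]]}}

```text
time: 5.68
tcp_pos: [0.4685, -0.0709, 0.1101]
orientation: [0.703, 0.077, 0.703, -0.075]
ft_force: [0.1, -0.2, -0.0]
opening: 0.006
```

```bash
python3 -c "
from h import *
import cv2
for n in('side','wrist'):
  c=imaging.camera(n); a=c['color'][:,:,::-1].copy()
  cv2.imwrite('pics/%s3r.png'%n,a)
  t=np.linspace(0,2*np.pi,40)
  for rr,z,col in((23,53,(0,255,0)),(18,39,(0,0,255))):
    P=np.array([b2w((-36+rr*np.cos(u),-85+rr*np.sin(u),z)) for u in t]); cv2.polylines(a,[proj(c,P).round().astype(int)],True,col,1)
  P=np.array([b2w(q) for q in((15,-106,53),(57,-106,53),(57,-64,53),(15,-64,53))]); cv2.polylines(a,[proj(c,P).round().astype(int)],True,(0,255,0),1)
  cv2.imwrite('pics/%s3.png'%n,a)
info(); print(rel((-36,-85,110)))"
```

```text
t 5.78 box-frame tcp [ -36.4 -147.3  110.1] F(box) [-1.   0.5  1. ] open 0.0 q7 [-0.51  0.1   0.6   2.01 -0.07  1.05 -0.1 ]
(array([0.03, 6.23, 0.07]), array([ 0.004,  0.001, -0.003]))
```

View pics/wrist3.png

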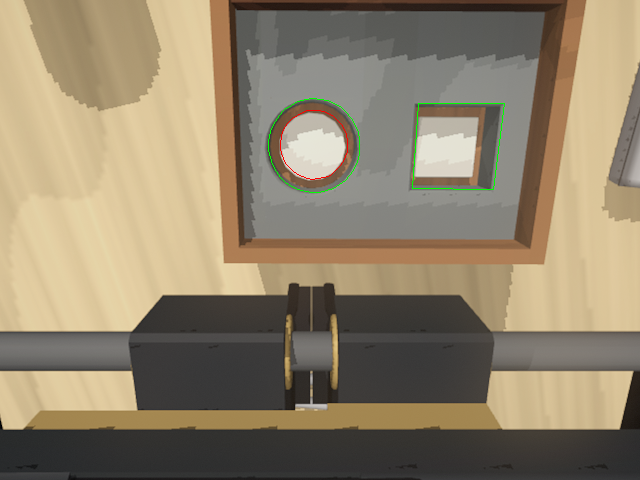

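View pics/side3.png

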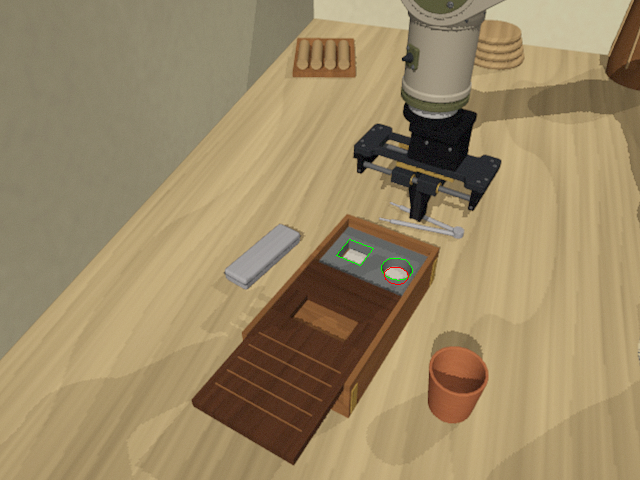

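>>> {"name": "jog_arm", "arguments": {"targets": [[[0,3,0.05,0,0,0,0],[0,6.2,0.05,0,0,0,0],[0,6.2,0.05,0,0,0,0],[1,6.2,0.05,0,0,0,0],[1,6.2,0.05,0,0,0,0]]]}}

```text
time: 6.4
tcp_pos: [0.4814, -0.0106, 0.0992]
orientation: [0.703, 0.077, 0.703, -0.075]
ft_force: [-0.2, 0.3, 0.3]
opening: 0.002
```

```bash
python3 -c "
from h import *
info(); print(rel((-36,-85,42)))"
```

```text
t 6.4 box-frame tcp [-36.8 -86.2  99.2] F(box) [-0.3  0.2  0.3] open 0.0 q7 [-0.58  0.13  0.55  2.   -0.08  1.03 -0.21]
(array([5.72, 0.11, 0.09]), array([ 0.003, -0.001, -0.002]))
```

>>> {"name": "jog_arm", "arguments": {"targets": [[[1.5,0.1,0.1,0,0,0,0],[3,0.1,0.1,0,0,0,0],[4.2,0.1,0.1,0,0,0,0],[5,0.1,0.1,0,0,0,0],[5.5,0.1,0.1,0,0,0,0]]]}}

```text
time: 7.02
tcp_pos: [0.4825, -0.0098, 0.0437]
orientation: [0.703, 0.077, 0.703, -0.075]
ft_force: [0.4, -0.1, -0.8]
opening: 0.008
```

```bash
python3 -c "
from h import *
info(); print(rel((-36,-85,34)))"
```

```text
t 7.03 box-frame tcp [-35.9 -85.2  43.7] F(box) [ 0.4 -0.1 -0.8] open 0.01 q7 [-0.56  0.23  0.53  2.05 -0.15  0.91 -0.16]
(array([ 0.97,  0.01, -0.  ]), array([ 0.003, -0.001, -0.002]))
```

>>> {"name": "jog_arm", "arguments": {"targets": [[[0.4,0,0,0,0,0,0],[0.6,0,0,0,0,0,0],[0.8,0,0,0,0,0,0],[0.8,0,0,0,0,0,0]]]}}

```text
time: 7.52
tcp_pos: [0.4826, -0.0098, 0.0359]
orientation: [0.703, 0.077, 0.703, -0.075]
ft_force: [-1.3, 0.7, 3.5]
opening: 0.005
```

>>> {"name": "jog_arm", "arguments": {"targets": [[[0.1,0,0,0,0,0,0],[0.15,0,0,0,0,0,0],[0.15,0,0,0,0,0,0]]]}}

```text
time: 7.9
tcp_pos: [0.4827, -0.0098, 0.0345]
orientation: [0.703, 0.077, 0.703, -0.075]
ft_force: [-2.1, -1.3, 6.2]
opening: 0.004
```

>>> {"name": "jog_arm", "arguments": {"targets": [[[0.1,0,0,0,0,0,0],[0.15,0,0,0,0,0,0],[0.15,0,0,0,0,0,0]]]}}

```text
time: 8.28
tcp_pos: [0.4828, -0.0098, 0.0342]
orientation: [0.703, 0.077, 0.703, -0.075]
ft_force: [-10.2, -0.7, 23.1]
opening: 0.007
```

```bash
python3 -c "
from h import *
info()
c=[imaging.camera('side') for _ in range(3)]
info()"
```

```text
t 8.28 box-frame tcp [-35.7 -85.1  34.2] F(box) [-9.8 -2.9 23.1] open 0.01 q7 [-0.55  0.24  0.53  2.05 -0.16  0.89 -0.15]
t 8.43 box-frame tcp [-35.7 -85.1  34.2] F(box) [-9.8 -2.4 24.4] open 0.0 q7 [-0.55  0.24  0.53  2.05 -0.16  0.89 -0.15]
```

>>> {"name": "jog_arm", "arguments": {"targets": [[[-0.3,0,0,0,0,0,0],[-1.0,0,0,0,0,0,0],[-2.5,0,0,0,0,0,0],[-5,0,0,0,0,0,0],[-7.8,0,0,0,0,0,0]]]}}

```text
time: 9.05
tcp_pos: [0.4827, -0.0101, 0.1135]
orientation: [0.703, 0.077, 0.703, -0.075]
ft_force: [0.6, 1.0, -0.6]
opening: 0.007
```

```bash
python3 -c "
from h import *
info(); print(rel((-36,-147,110)), rel((0,55,110)))"
```

```text
t 9.05 box-frame tcp [-35.7 -85.4 113.5] F(box) [ 0.4  1.1 -0.6] open 0.01 q7 [-0.59  0.11  0.55  1.99 -0.07  1.06 -0.22]
(array([ 0.33, -6.16, -0.05]), array([ 0.003, -0.001, -0.003])) (array([ 0.38, 14.03,  3.61]), array([ 0.003, -0.001, -0.003]))
```

>>> {"name": "jog_arm", "arguments": {"targets": [[[0.2,-3,0,0,0,0,0],[0.2,-6.2,0,0,0,0,0],[0.2,-6.2,0,0,0,0,0],[0.2,-6.2,0,0,0,0,0]]]}}

```text
time: 9.55
tcp_pos: [0.4697, -0.0701, 0.1118]
orientation: [0.703, 0.077, 0.703, -0.075]
ft_force: [-0.0, -0.6, -0.5]
opening: 0.003
```

```bash
python3 -c "
from h import *
import cv2
for n in('side','wrist'):
  c=imaging.camera(n); a=c['color'][:,:,::-1].copy()
  t=np.linspace(0,2*np.pi,40)
  for rr,z,col in((23,53,(0,255,0)),(18,39,(0,0,255))):
    P=np.array([b2w((-36+rr*np.cos(u),-85+rr*np.sin(u),z)) for u in t]); cv2.polylines(a,[proj(c,P).round().astype(int)],True,col,1)
  for z,q in((53,((15,-106),(57,-106),(57,-64),(15,-64))),(70,((42,37),(42,83),(-42,83),(-42,37)))):
    P=np.array([b2w(v+(z,)) for v in q]); cv2.polylines(a,[proj(c,P).round().astype(int)],True,(0,255,0),1)
  cv2.imwrite('pics/%s4.png'%n,a)
info(); print(rel((0,60,110)))"
```

```text
t 9.65 box-frame tcp [ -35.5 -146.4  111.5] F(box) [-0.5 -0.6  1. ] open 0.01 q7 [-0.51  0.1   0.6   2.01 -0.07  1.05 -0.1 ]
(array([ 0.2 , 20.63,  3.63]), array([ 0.004, -0.001, -0.003]))
```

View pics/wrist4.png

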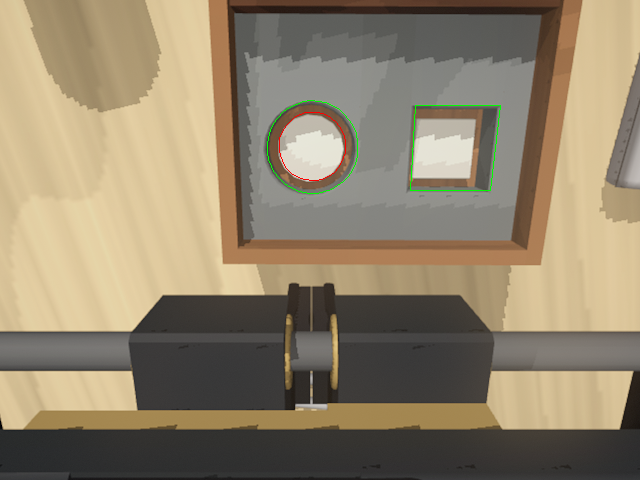

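View pics/side4.png

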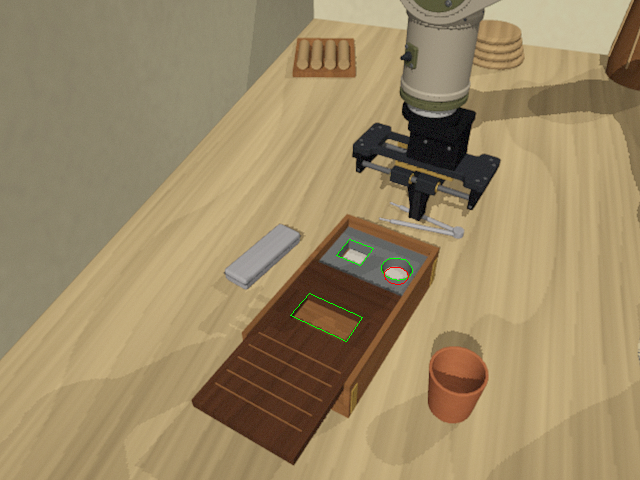

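Box has not moved, the round key is back up, and the lid is where expected. Now the groove.

>>> {"name": "jog_arm", "arguments": {"targets": [[[0,5,1,0,0,0,0],[0,10,2.5,0,0,0,0],[0,15,3.6,0,0,0,0],[0,20.6,3.6,0,0,0,0],[0,20.6,3.6,0,0,0,0]]]}}

```text
time: 10.28
tcp_pos: [0.5484, 0.1303, 0.1114]
orientation: [0.703, 0.074, 0.704, -0.071]
ft_force: [-0.5, 0.8, -0.7]
opening: 0.005
```

```bash
python3 -c "
from h import *
info(); print(rel((0,59,63)))"
```

```text
t 10.28 box-frame tcp [ -2.   65.9 111.4] F(box) [-0.6  0.7 -0.7] open 0.0 q7 [-0.71  0.3   0.46  1.78 -0.16  1.09 -0.39]
(array([ 4.84, -0.71,  0.2 ]), array([ 0.013, -0.002, -0.004]))
```

>>> {"name": "jog_arm", "arguments": {"targets": [[[0,-0.7,0.2,0.01,0,0,0],[1.5,-0.7,0.2,0.01,0,0,0],[3,-0.7,0.2,0.01,0,0,0],[4.2,-0.7,0.2,0.01,0,0,0],[4.8,-0.7,0.2,0.01,0,0,0]]]}}

```text
time: 10.9
tcp_pos: [0.5483, 0.1228, 0.0622]
orientation: [0.702, 0.077, 0.704, -0.075]
ft_force: [0.6, 0.7, 0.3]
opening: 0.006
```

```bash
python3 -c "
from h import *
info(); print(rel((0,-58.5,63)))"
```

```text
t 10.9 box-frame tcp [-0.4 58.6 62.2] F(box) [0.5 0.9 0.3] open 0.01 q7 [-0.68  0.36  0.46  1.83 -0.19  1.   -0.36]
(array([ -0.12, -11.71,   0.02]), array([ 0.002, -0.003, -0.003]))
```

>>> {"name": "jog_arm", "arguments": {"targets": [[[-0.1,-0.8,0,0,0,0,0],[-0.1,-1.6,0,0,0,0,0],[-0.1,-2.6,0,0,0,0,0],[-0.1,-3.7,0,0,0,0,0],[-0.1,-4.8,0,0,0,0,0]]]}}

```text
time: 11.52
tcp_pos: [0.5379, 0.0752, 0.0633]
orientation: [0.702, 0.078, 0.704, -0.075]
ft_force: [-0.7, 1.9, 2.7]
opening: 0.004
```

>>> {"name": "jog_arm", "arguments": {"targets": [[[0,-1.1,0,0,0,0,0],[0,-2.2,0,0,0,0,0],[0,-3.3,0,0,0,0,0],[0,-4.4,0,0,0,0,0],[0,-5.3,0,0,0,0,0]]]}}

```text
time: 12.15
tcp_pos: [0.5265, 0.0226, 0.0632]
orientation: [0.702, 0.078, 0.704, -0.075]
ft_force: [-0.4, 1.6, 1.9]
opening: 0.005
```

```bash
python3 -c "
from h import *
info(); print(rel((0,-58.5,63)))"
```

```text
t 12.15 box-frame tcp [ -0.  -44.   63.2] F(box) [-0.7  1.5  1.9] open 0.01 q7 [-0.57  0.29  0.51  1.92 -0.17  0.97 -0.2 ]
(array([ 0.02, -1.45,  0.  ]), array([ 0.002, -0.003, -0.003]))
```

>>> {"name": "jog_arm", "arguments": {"targets": [[[0,-0.5,0,0,0,0,0],[0,-0.9,0,0,0,0,0],[0,-1.2,0,0,0,0,0],[0,-1.3,0,0,0,0,0]]]}}

```text
time: 12.65
tcp_pos: [0.5237, 0.0098, 0.0632]
orientation: [0.702, 0.078, 0.704, -0.075]
ft_force: [-1.3, 1.3, 0.6]
opening: 0.005
```

```bash
python3 -c "
from h import *
info()"
```

```text
t 12.65 box-frame tcp [ -0.  -57.1  63.2] F(box) [-1.6  1.   0.6] open 0.01 q7 [-0.55  0.29  0.51  1.93 -0.17  0.97 -0.17]
```

>>> {"name": "jog_arm", "arguments": {"targets": [[[0,-0.1,0,0,0,0,0],[0,-0.1,0,0,0,0,0]]]}}

```text
time: 12.9
tcp_pos: [0.5235, 0.0089, 0.0631]
orientation: [0.702, 0.077, 0.704, -0.075]
ft_force: [-0.4, 1.3, 1.1]
opening: 0.007
```

```bash
python3 -c "
from h import *
info()"
```

```text
t 12.9 box-frame tcp [  0.  -58.1  63.1] F(box) [-0.7  1.2  1.1] open 0.01 q7 [-0.55  0.29  0.51  1.93 -0.17  0.97 -0.17]
```

>>> {"name": "jog_arm", "arguments": {"targets": [[[0,-0.06,0,0,0,0,0],[0,-0.06,0,0,0,0,0]]]}}

```text
time: 13.15
tcp_pos: [0.5234, 0.0087, 0.0631]
orientation: [0.702, 0.077, 0.704, -0.075]
ft_force: [-0.0, 3.6, -0.4]
opening: 0.004
```

>>> {"name": "jog_arm", "arguments": {"targets": [[[0,-0.06,0,0,0,0,0],[0,-0.06,0,0,0,0,0]]]}}

```text
time: 13.4
tcp_pos: [0.5234, 0.0087, 0.0632]
orientation: [0.702, 0.078, 0.704, -0.074]
ft_force: [-0.4, 5.1, -0.3]
opening: 0.004
```

>>> {"name": "jog_arm", "arguments": {"targets": [[[0,0.7,0,0,0,0,0],[0,1.2,0,0,0,0,0],[-2,1.2,0,0,0,0,0],[-5,1.2,0,0,0,0,0],[-9,1.2,0,0,0,0,0]]]}}

```text
time: 14.02
tcp_pos: [0.5256, 0.0198, 0.1535]
orientation: [0.702, 0.077, 0.704, -0.075]
ft_force: [0.2, 0.3, 0.3]
opening: 0.001
```

>>> {"name": "jog_arm", "arguments": {"targets": [[[-3,-6,0,0,0,0,0],[-3,-12,0,0,0,0,0],[-3,-15,0,0,0,0,0],[-3,-15,0,0,0,0,0],[-3,-15,0,0,0,0,0]]]}}

```text
time: 14.65
tcp_pos: [0.4938, -0.126, 0.183]
orientation: [0.702, 0.077, 0.704, -0.075]
ft_force: [-0.6, 0.9, 0.5]
opening: 0.006
```

```bash
python3 -c "
from h import *
import cv2
for n in('side','wrist','scene'):
  c=imaging.camera(n); a=c['color'][:,:,::-1].copy()
  cv2.imwrite('pics/%s5r.png'%n,a)
  for z,q in((71,((80,-140),(80,140),(-80,140),(-80,-140))),(70,((42,-22),(42,-68),(-42,-68),(-42,-22)))):
    P=np.array([b2w(v+(z,)) for v in q]); cv2.polylines(a,[proj(c,P).round().astype(int)],True,(0,255,0),1)
  cv2.imwrite('pics/%s5.png'%n,a)
d=cv2.absdiff(cv2.imread('pics/side0.png'),cv2.imread('pics/side5r.png')).max(2); cv2.imwrite('pics/diff.png',d*3)
info()"
```

```text
t 14.8 box-frame tcp [   0.3 -195.8  183. ] F(box) [ 0.1  0.3 -0.4] open 0.0 q7 [-0.44  0.11  0.65  1.84 -0.07  1.22  0.02]
```

View pics/wrist5.png

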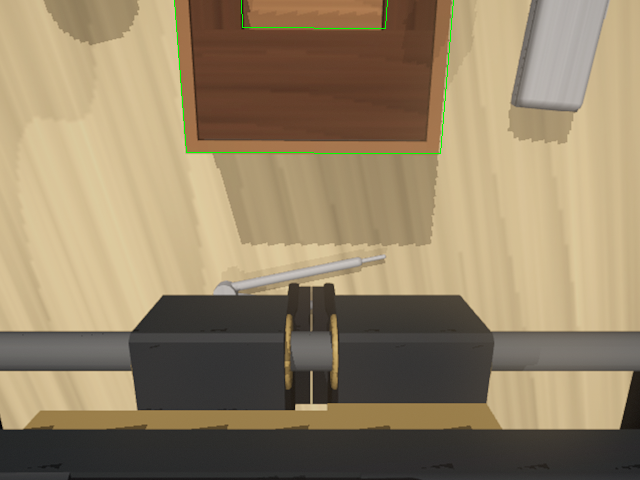

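View pics/side5.png

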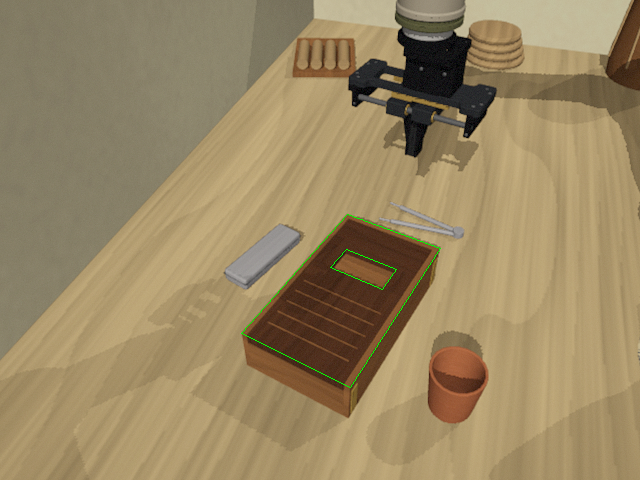

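View pics/diff.png

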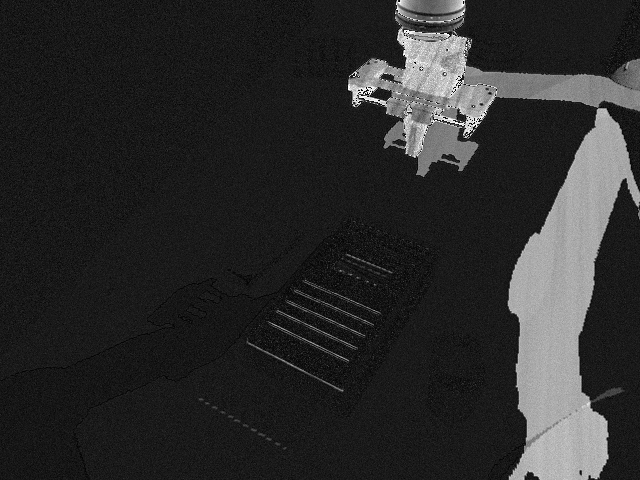

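```bash
python3 -c "
import cv2,numpy as np
a=cv2.imread('pics/side0.png')[235:300,310:410];b=cv2.imread('pics/side5r.png')[235:300,310:410]
f=lambda i:np.float32(cv2.cvtColor(i,6))
print(cv2.phaseCorrelate(f(a),f(b)))
a=cv2.imread('pics/side0.png')[280:365,265:380];b=cv2.imread('pics/side5r.png')[280:365,265:380]
print(cv2.phaseCorrelate(f(a),f(b)))
w=cv2.imread('pics/wrist5r.png')[100:170,170:460]; 
cv2.imwrite('pics/w5z.png',cv2.resize(w,None,fx=2.7,fy=5,interpolation=0))
from h import *
c=imaging.camera('side'); print(proj(c,[b2w((0,0,70)),b2w((0,1,70))]))
c=imaging.camera('wrist'); print(proj(c,[b2w((0,-132,71)),b2w((0,-131,70)),b2w((0,-130,70)),b2w((0,-131,53))]))
"
```

```text
((0.06767612986011784, -0.35611687069585685), 0.931100044382943)
((-0.031057044079652485, -0.3882886315099583), 0.9978728584006981)
[[348.24474255 287.69690212]
 [347.89817353 288.15051498]]
[[313.09551221 138.92512468]
 [313.10319556 137.22602715]
 [313.11207586 135.58678465]
 [313.0838461  136.31109207]]
```

View pics/w5z.png

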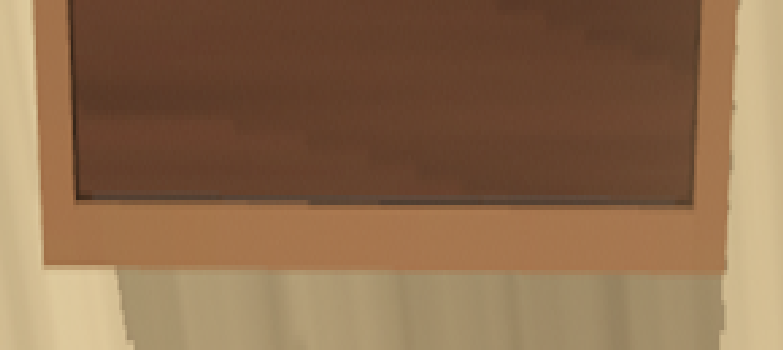

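```bash
python3 -c "
from h import *
info(); print(manip.sign_off())"
```

```text
t 14.9 box-frame tcp [   0.3 -196.2  183. ] F(box) [0.4 1.  0.3] open 0.01 q7 [-0.44  0.11  0.65  1.84 -0.07  1.22  0.02]
the job is handed in; nothing more can be done
None
```

I did the job in the order asked and handed it in at about 15 s. With the closed fingertips I pushed the lid about 105 mm open by its groove. I then pressed the round reset key to its stop, let it spring back, and pushed the lid home.

What the last checks showed:

- **Key:** it stopped moving at z = 34.2 mm as the force climbed to about 24 N, so it was fully down. The images showed it back at rest before I closed the lid. I never touched the square key.
- **Side force on the key:** while it was held down there was about 10 N sideways on the tool, close to the push at which the box slides. The wrist and side views afterwards showed the box had not shifted.
- **Lid:** it stopped moving while the push rose to about 5 N. It now sits about 0.8 mm closer to the end wall than at the start, so it was slightly ajar before. The wrist view shows only a gap of about 1 pixel at the -y end.
- **Everything else:** comparing the side view before and after shows no shift of the box, cup, fork case or dividers. The arm was clear of everything when I handed in.

No check failed.

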